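Seat a hollow cathode lamp in its V-cradle

TASK

Take the glass spectrometer lamp from its grey rest and lay it in the V of the blue cradle, black base towards the red back stop but clear of it. Then gently push it along the V until it lies on both flanks and its base has pressed the sprung red stop fully home, firmly but lightly; release it and leave it seated there against the stop. The lamp is glass: keep it from being pressed hard into the V or against the stop (10 N is plenty), and leave the flask, the amber bottle and the wipes box alone.

Things in the scene. Friction and masses are not known exactly. Their poses are not given: they have to be found in the camera images.
- lamp_center (a point): Centre of the lamp, on its axis: a cylinder 38 mm in diameter, 150 mm long, about 0.22 kg, clear flat window at its -x end, black base with orange band at its +x end. Its x axis runs along the lamp to the base; it may be rolled about x. It starts level in the rest, axis 56 mm above the bench, its middle (44 mm either side of centre) free for fingers down to 12 mm above the bench
- lamp_base_end (a point): Centre of the flat end of the black base, 75 mm along the lamp's x axis from its centre
- lamp: The lamp itself; its origin is the same point as lamp_center
- cradle: Fixed cradle: blue plate 236 x 90 x 16 mm (x = -122 to 114 mm) with a V in two pieces (x = -62 to -42 and 36 to 60 mm) and a red back stop. Origin on the bench under the V's axis, under the seated lamp's middle; x is level, along the V, towards the stop; z up. Between the V pieces, and beyond x = -62 mm, fingers have room down to the plate's top, 16 mm above the bench
- seat (a point): Nominal place of the seated lamp's centre: on the V's axis, 70 mm above the bench, 75 mm before stop_face. Same axes as the cradle. The true seated place is up to 10 mm before or behind it along x, as the stop is set; a lamp laid 20 mm short of seat is always clear of the stop
- stop_face (a point): Nominal place of the pressed-home stop's face, on the V's axis, 70 mm above the bench; it looks along the cradle's -x. The real stop is set up to 10 mm before or behind this point, and no pose tells where: feel for it. Sliding the lamp drags with 0.7 to 2 N (more if pressed down); a push that climbs to 8 or 10 N has the stop pressed home
- flank_left: The V's flank on the cradle's +y side: two bright steel plates sloping at 45 degrees, upper edges about 22 mm from the V's axis plane and 66 mm above the bench. Rigid; its origin is the cradle's
- flank_right: The same on the -y side
- back_stop: The back stop's fixed bracket (origin at the cradle's), carrying a red pad 56 mm wide, 12 mm thick, 28 to 88 mm above the bench. The pad is sprung: it yields 2.5 mm with about 0.3 N, then meets its rigid end. The spring is too weak to push the lamp back
- rest: Fixed grey lamp rest, plate 160 x 76 x 12 mm with two white V saddles; origin on the bench under its centre, x along the lamp lying in it
- flask: Loose glass volumetric flask, 62 mm wide below, 140 mm tall, thin neck; origin at the centre of its foot. Leave alone
- standard: Loose amber bottle, 52 mm in diameter, 110 mm tall; origin at the centre of its foot. Leave alone
- wipes: Loose cardboard box of wipes, 70 x 110 x 55 mm; origin at the centre of its underside. Leave alone
Things that resemble listed ones, but are neither listed nor needed, are in the scene too. Of the things like the lamp, leave any that is turquoise; of the rest the smaller one is meant.

How it is judged:
By the outcome, as a careful person would: the job done as asked, in the order asked, and still so for the second after the job is handed in, with the robot touching nothing.
It also fails if it takes over 67 s, if anything falls off the work surface, if the arm or the gripper's body presses on something with over 40 N, if the wrist force passes 120 N, or if a joint passes its speed limit or range.

ROBOT

A 6-joint arm with a two-finger parallel gripper is mounted at the origin on the work surface. World frame = base frame: x ahead of the robot, y to its left, z up, the work surface at z = 0. Lengths are in mm, angles in rad, forces in N, time in s.
With the tool pointing down it reaches from about 350 to 875 mm from the base axis. Payload 4.2 kg.
Tool frame: the origin (TCP) lies midway between the tips of the shut fingers; the grasp point (between the pads) lies 19 mm behind it; z points along the fingers, y is the line along which they close (so a half turn about z gives the same grasp; the last joint's range is limited). The gripper opens to 85 mm and grips with 20 to 120 N. Pads are 22 mm wide; open, the fingers measure 114 mm over their backs; the gripper's body (76 mm by 85 mm) begins 54 mm behind the grasp point. The pads swing forward as they close: fully open they stand 13 mm farther back than shut.
Start: joints at [-1.011, 0.385, 0.008, 0, -1.194, -0.259], TCP at [185.193, -596.911, 231.312] pointing down, gripper open.
Joint ranges: [-3.14, 3.14], [-1.21, 2.06], [-1.07, 1.41], [-3.16, 2.05], [-2.99, -0.16], [-3.1, 3.1]. Speed limits (rad/s): [2.79, 2.79, 3.14, 3.14, 3.14, 3.14].

INTERFACE

Orientations are given as a unit quaternion [x, y, z, w].
In Python, from bench import read_state, get_image, job_done gives the robot as it stands.
- The arm moves only by the tool servo_tool, never from a script. Its arguments are lists of equal length, an entry for each row: "rotation": the turn, a rotation vector about the world's x, y, z scaled (see below), a list of three; "slide": the shift along the world's x, y, z scaled (see below), a list of three; "grip": the opening, from -1 (shut) to 1 (fully open). In form: {"rotation": [[rx, ry, rz], ...], "slide": [[tx, ty, tz], ...], "grip": [grip, ...]}. A call has 1 to 8 rows; each row is the pose to reach, as a shift and turn from the pose commanded when the call began, turning the shorter way round; what a row does not reach only later rows make up. The controller multiplies each number of a shift by 0.2 m and each number of a turn by 360 degrees. A row lasts 1/8 s, in which the tool goes at most 62.5 mm and 10.7 degrees, less where a joint would pass 70% of its speed; a pose out of reach is approached as far as the arm can. A call with a number of a shift or a turn outside -1 to 1 is refused whole. A call with a gripper value outside its range is refused whole. The fingers move at their own pace and stop on an object; the grip force is fixed at half the most. Time passes only in rows, so rows that repeat a pose let the fingers close. It gives the time, the measured TCP pose, the force, the opening and the grip force at its end, in the units of the state.
- read_state(): the state, without advancing time (a new reading comes with each control period).
- get_image(name): name is "side" or "top" or "wrist"; returns a dict with "image" (400x640x3 uint8, red, green, blue), "depth" (400x640 float32, mm along the optical axis (not along the pixel's ray), 0 where there is no reading), "camera_matrix" (3x3 intrinsics, pixels), "k1" (the pictures are not rectified: a ray, as slopes to the right and down, at radius r is drawn at 1 + k1 r^2 times it, then the intrinsics apply), "rvec" (rotation vector, rad) and "tvec" (3), from world to camera coordinates, as OpenCV has them; the wrist camera has in their place "hand_eye" (4x4, takes a point from camera to tool coordinates, whose origin is the TCP and whose axes are the flange's). Camera axes: x right, y down, z forward; pixel columns grow to the right and rows downward; lengths in mm; the calibration is good to about 2 mm. A picture is of the moment at which its call begins: read the wrist's pose just before it.
- job_done(): hands the job in; it is judged then, once.
The state is a dict: "clock": time; "joints": joint angles; "joint_vel": joint speeds; "joint_efforts": joint torques, N m; "position": TCP position; "ee_rot": TCP orientation; "contact_force": force on the tool from outside, world axes, zero at the start; "wrist_torque": the same for the moment, N m; "gripper_width": finger opening in mm; "grasp_force": force on a finger pad.
Only numpy, scipy, OpenCV 4.12 (cv2) and the standard library are available. Lean on these libraries where they do the work, as an engineer would, in place of code of your own. Each camera call takes 0.05 s, during which the arm holds its last target. There are 200 camera calls.

## Working session

There is one attempt and no reset: what is moved stays moved. The work goes in short steps, Python scripts to look and compute and a tool call to move; the robot and the scene stay as the last step left them, time stands still between calls to the robot, and variables do not carry over. Pictures are saved under pics/ and viewed, at most 10 in all, crops included, and the job is handed in when it is done.

Besides the shell and the picture viewer there is one more tool, called after "Request:" as a command line: name --argument value ..., lists and objects as JSON in quotes. servo_tool: Moves the arm, as the interface text tells. Shifts and turns lie within -1 to 1; 1 stands for 0.2 m of shift or 360 degrees of turn. Its arguments: {"type":"object","properties":{"rotation":{"type":"array","items":{"type":"array","items":{"type":"number","minimum":-1,"maximum":1}}},"slide":{"type":"array","items":{"type":"array","items":{"type":"number","minimum":-1,"maximum":1}}},"grip":{"type":"array","items":{"type":"number"}}},"required":["rotation","slide","grip"]}

```bash
mkdir -p pics; cat > h.py <<'E'
import numpy as np, cv2
from scipy.spatial.transform import Rotation as R
from bench import read_state, get_image, job_done
def cloud(name, s=None):
    g=get_image(name); K=g["camera_matrix"]; k1=g["k1"]
    v,u=np.mgrid[0:400,0:640].astype(float)
    uv=np.stack([u,v],-1).reshape(-1,1,2)
    n=cv2.undistortPoints(uv,np.array(K),np.array([k1,0,0,0.])).reshape(400,640,2)
    d=g["depth"]; P=np.dstack([n[...,0]*d,n[...,1]*d,d])
    if name=="wrist":
        H=np.array(g["hand_eye"]); P=P@H[:3,:3].T+H[:3,3]
        P=P@R.from_quat(s["ee_rot"]).as_matrix().T+np.array(s["position"])
    else:
        M=cv2.Rodrigues(np.array(g["rvec"],float))[0]; P=(P-np.array(g["tvec"]).ravel())@M
    P[d==0]=np.nan
    return g["image"],P
def save(n,im): cv2.imwrite("pics/"+n,im[...,::-1])
E
python3 - <<'E'
from h import *
s=read_state();print(s)
for n in("top","side"):
    im,P=cloud(n,s); save(n+"1.png",im); np.save(n+".npy",P); np.save(n+"i.npy",im)
E
```

```text
{'clock': 0.0, 'joints': array([-1.01143835e+00,  3.85561987e-01,  6.59826550e-03, -5.52258029e-04,
       -1.19398194e+00, -2.58612238e-01]), 'joint_vel': array([ 6.04682771e-05, -8.68707939e-04,  6.34483695e-04, -1.02209258e-04,
       -5.66916141e-04, -2.08206272e-04]), 'joint_efforts': array([ 5.66845192e-04, -3.92288911e+01,  1.88399827e+01,  4.18625951e+00,
       -4.74318804e-03,  1.31006553e-05]), 'position': array([ 185.00467547, -596.36485637,  230.19961347]), 'ee_rot': array([-1.49705984e-01,  9.88729942e-01,  1.08809623e-03, -1.91891717e-04]), 'contact_force': array([ 0.10714995,  0.87206129, -0.25504565]), 'wrist_torque': array([ 0.04441381,  0.01065582, -0.06803337]), 'grasp_force': 0.0, 'gripper_width': 85.31752788323548}
```

View pics/top1.png

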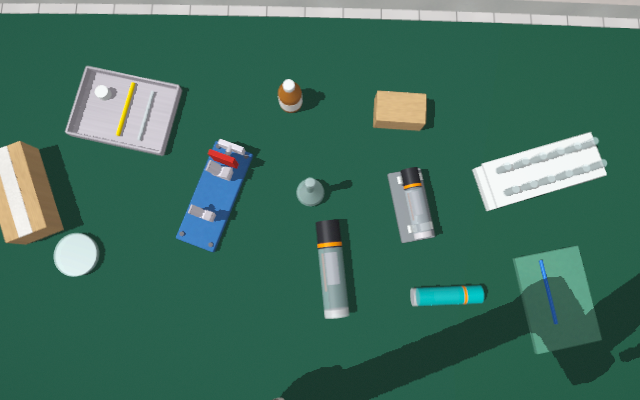

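View pics/side1.png

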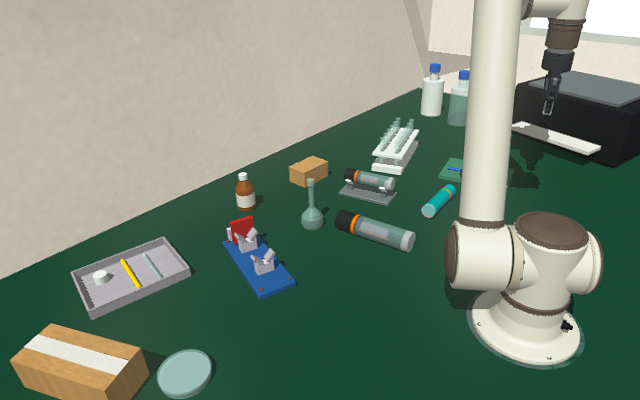

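The top view shows the lamp in its rest at (417,203) with its black base at (411,178). The blue cradle is at (215,195), its red stop at (223,157). The large lamp (332,270) and the turquoise one (447,296) are decoys.

```bash
python3 - <<'E'
from h import *
for n in("top","side"):
    P=np.load(n+".npy"); im=np.load(n+"i.npy"); hsv=cv2.cvtColor(im,cv2.COLOR_RGB2HSV)
    X=P[...,0];Y=P[...,1];Z=P[...,2]
    h,s,v=[hsv[...,i].astype(int) for i in range(3)]
    if n=="top":
        for uv in [(215,195),(223,157),(417,203),(411,178),(320,100)]: print(uv,P[uv[1],uv[0]].round(1))
    cr=P[195,215] if n=="top" else cr; le=P[200,412] if n=="top" else le
    near=lambda c,r:np.hypot(X-c[0],Y-c[1])<r
    def rect(m,name):
        p=P[m]; 
        if len(p)<8: print(n,name,len(p));return
        (c,wh,a)=cv2.minAreaRect(p[:,:2].astype(np.float32)); print(n,name,len(p),np.round(c,1),np.round(wh,1),round(a,2),'z',np.percentile(p[:,2],[5,50,95]).round(1),'mean',p.mean(0).round(1))
    blue=(h>100)&(h<125)&(s>120)&near(cr,170)
    rect(blue&(abs(Z-16)<6),"blue")
    rect(((h<6)|(h>174))&(s>150)&near(cr,170)&(Z>20),"red")
    rect((h>7)&(h<20)&(s>170)&near(le,130)&(Z>40),"orange")
    rect((v<60)&(s<90)&near(le,130)&(Z>45),"black")
    rect((s<60)&near(le,130)&(abs(Z-12)<5),"restplate")
    rect(near(le,110)&(Z>45),"lamp high")
    rect((s<60)&near(cr,120)&(Z>35)&(Z<72),"steel")
E
```

```text
(215, 195) [555.  200.4  17.7]
(223, 157) [624.2 172.4  90.4]
(417, 203) [ 536.6 -235.2   75.5]
(411, 178) [ 589.6 -223.    77.1]
(320, 100) [786.1 -29.1   1.2]
top blue 3126 [555.2 202.5] [ 91.7 236.7] 70.41 z [14.  17.2 20.1] mean [535.9 204.1  17.1]
top red 262 [627.  176.5] [56.7 12. ] 69.69 z [40.9 87.4 91.6] mean [624.5 175.   76.6]
top orange 41 [ 575.4 -227.5] [ 6.7 34.7] 9.75 z [62.6 73.6 78.2] mean [ 575.5 -226.9   72.2]
top black 132 [ 595.9 -223.5] [33.6 34.2] 11.69 z [65.3 72.6 78.7] mean [ 596.  -225.1   72.3]
top restplate 1000 [ 541.5 -234.9] [159.2  77. ] 11.49 z [10.2 13.5 16.2] mean [ 535.1 -220.4   13.4]
top lamp high 1384 [ 539.5 -236.3] [150.3  55.3] 10.83 z [52.6 73.1 78.2] mean [ 537.9 -232.3   70.7]
top steel 725 [583.6 192. ] [ 56.7 176.5] 70.69 z [42.  53.5 66.6] mean [588.1 191.6  54.8]
side blue 1591 [554.6 205. ] [ 90.1 238.7] 70.64 z [12.5 15.  16.9] mean [526.  221.6  14.9]
side red 365 [627.  179.3] [56.1 17. ] 69.52 z [40.9 71.5 87.6] mean [625.  183.2  69.5]
side orange 27 [ 576.9 -220.2] [ 6.9 23.1] 14.73 z [46.5 66.1 73.5] mean [ 575.7 -216.2   62.8]
side black 90 [ 596.2 -218. ] [32.5 32.4] 12.41 z [49.1 62.9 74.5] mean [ 596.4 -212.1   63.6]
side restplate 598 [ 540.4 -234.5] [158.6  81.5] 10.3 z [ 8.  10.8 13.5] mean [ 535.1 -228.4   10.8]
side lamp high 627 [ 537.6 -227.5] [153.1  43.9] 14.5 z [47.4 64.1 74.2] mean [ 531.9 -225.2   62.8]
side steel 493 [582.  195.2] [ 53.3 175.9] 71.59 z [36.5 49.9 63.6] mean [557.2 204.1  50. ]
```

Request:
servo_tool --rotation '[[0,0,0],[0,0,0],[0,0,0],[0,0,0],[0,0,-0.0167],[0,0,-0.0167]]' --slide '[[0.18,0.18,0],[0.36,0.36,0],[0.54,0.54,0],[0.72,0.72,0],[0.9,0.9,0],[0.9,0.9,0]]' --grip '[1,1,1,1,1,1]'

```text
clock: 0.85
position: [367.1, -414.6, 231.0]
ee_rot: [-0.1, 0.995, 0.0, -0.0]
contact_force: [0.1, 0.1, -0.2]
gripper_width: 85.2
grasp_force: 0.0
```

Request:
servo_tool --rotation '[[0,0,0],[0,0,0],[0,0,0],[0,0,0],[0,0,0],[0,0,0],[0,0,0]]' --slide '[[0.2,0.2,0],[0.4,0.4,0],[0.6,0.6,0],[0.75,0.8,0],[0.87,0.91,0],[0.87,0.91,0],[0.87,0.91,0]]' --grip '[1,1,1,1,1,1,1]'

```text
clock: 1.72
position: [538.5, -235.5, 230.9]
ee_rot: [-0.098, 0.995, 0.0, -0.001]
contact_force: [0.4, -0.6, -0.2]
gripper_width: 85.6
grasp_force: 0.0
```

```bash
python3 - <<'E'
from h import *
s=read_state(); print(s["position"])
im,P=cloud("wrist",s); save("w1.png",im); np.save("w1.npy",P)
hsv=cv2.cvtColor(im,cv2.COLOR_RGB2HSV).astype(int); h,sa,v=hsv[...,0],hsv[...,1],hsv[...,2]
Z=P[...,2]; near=np.hypot(P[...,0]-539,P[...,1]+235)<115
def rect(m,name):
    p=P[m]; 
    if len(p)<8: print(name,len(p));return
    c,wh,a=cv2.minAreaRect(p[:,:2].astype(np.float32)); print(name,len(p),np.round(c,1),np.round(wh,1),round(a,2),np.percentile(p[:,2],[5,50,95]).round(1))
rect((h>7)&(h<20)&(sa>170)&near&(Z>40),"orange")
rect((v<60)&(sa<90)&near&(Z>50)&(Z<90),"black")
rect(near&(Z>58)&(Z<90),"lamp")
rect(near&(abs(Z-12)<4)&(sa<60),"rest")
E
```

```text
[ 538.48473066 -235.53212581  230.8632371 ]
orange 79 [ 577.1 -229.4] [ 7.6 35.7] 12.12 [62.3 70.2 74.2]
black 173 [ 600.2 -238.2] [33.3 10.4] 11.1 [63.2 68.4 71.8]
lamp 5100 [ 541.1 -236.4] [150.1  37.7] 11.38 [62.6 72.2 74.9]
rest 3128 [ 543.3 -236.1] [158.7  75.9] 11.34 [ 9.9 11.5 12.7]
```

View pics/w1.png

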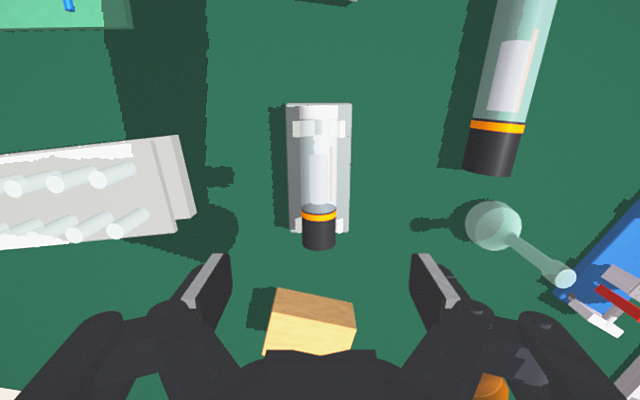

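Request:
servo_tool --rotation '[[0,0,0],[0,0,0],[0,0,0],[0,0,0],[0,0,0],[0,0,0],[0,0,0],[0,0,0]]' --slide '[[0.01,-0.003,-0.2],[0.01,-0.003,-0.4],[0.01,-0.003,-0.55],[0.01,-0.003,-0.7],[0.01,-0.003,-0.82],[0.01,-0.003,-0.92],[0.01,-0.003,-0.99],[0.01,-0.003,-0.99]]' --grip '[1,1,1,1,1,1,1,1]'

```text
clock: 2.78
position: [540.2, -236.1, 32.5]
ee_rot: [-0.097, 0.995, 0.0, -0.001]
contact_force: [0.9, -0.0, 1.0]
gripper_width: 85.5
grasp_force: 0.0
```

Request:
servo_tool --rotation '[[0,0,0],[0,0,0],[0,0,0],[0,0,0],[0,0,0],[0,0,0]]' --slide '[[0,0,0],[0,0,0],[0,0,0],[0,0,0],[0,0,0],[0,0,0]]' --grip '[0.3,0,-0.2,-0.4,-0.4,-0.4]'

```text
clock: 3.52
position: [542.3, -236.8, 34.8]
ee_rot: [-0.098, 0.995, -0.001, 0.001]
contact_force: [-0.4, -5.9, 3.8]
gripper_width: 36.8
grasp_force: 59.9
```

Request:
servo_tool --rotation '[[0,0,0],[0,0,0],[0,0,0],[0,0,0],[0,0,0],[0,0,0],[0,0,0]]' --slide '[[0,0,0.05],[0,0,0.15],[0,0,0.35],[0,0,0.55],[0,0,0.75],[0,0,0.95],[0,0,1]]' --grip '[-0.4,-0.4,-0.4,-0.4,-0.4,-0.4,-0.4]'

```text
clock: 4.4
position: [542.1, -235.3, 236.4]
ee_rot: [-0.098, 0.995, -0.001, 0.003]
contact_force: [0.1, -0.2, -2.3]
gripper_width: 36.5
grasp_force: 60.3
```

Request:
servo_tool --rotation '[[0,0,-0.01],[0,0,-0.02],[0,0,-0.03],[0,0,-0.04],[0,0,-0.05],[0,0,-0.06],[0,0,-0.06]]' --slide '[[0,0.1,0],[0,0.3,0],[0,0.5,0],[0,0.7,0],[0,0.9,0],[0,1,0],[0,1,0]]' --grip '[-0.4,-0.4,-0.4,-0.4,-0.4,-0.4,-0.4]'

```text
clock: 5.28
position: [540.1, -34.0, 231.8]
ee_rot: [0.089, 0.996, 0.0, -0.002]
contact_force: [0.7, 0.6, -2.0]
gripper_width: 36.8
grasp_force: 60.4
```

Request:
servo_tool --rotation '[[0,0,-0.01],[0,0,-0.02],[0,0,-0.025],[0,0,-0.025],[0,0,-0.025],[0,0,-0.025],[0,0,-0.025],[0,0,-0.025]]' --slide '[[0,0.15,0],[0,0.35,0],[0,0.55,0],[0,0.75,0],[0,0.9,0],[0,1,0],[0,1,0],[0,1,0]]' --grip '[-0.4,-0.4,-0.4,-0.4,-0.4,-0.4,-0.4,-0.4]'

```text
clock: 6.28
position: [541.0, 163.6, 232.9]
ee_rot: [0.169, 0.986, -0.0, -0.0]
contact_force: [-0.9, -0.2, -2.6]
gripper_width: 36.5
grasp_force: 60.6
```

```bash
cat > m.py <<'E'
from h import *
import sys
s=read_state(); print(s["position"].round(1))
im,P=cloud("wrist",s); save(sys.argv[1],im); np.save("w.npy",P); np.save("wi.npy",im)
hsv=cv2.cvtColor(im,cv2.COLOR_RGB2HSV).astype(int); h,sa,v=hsv[...,0],hsv[...,1],hsv[...,2]
Z=P[...,2]; near=np.hypot(P[...,0]-558,P[...,1]-202)<170
def rect(m,name):
    p=P[m]
    if len(p)<8: print(name,len(p));return
    c,wh,a=cv2.minAreaRect(p[:,:2].astype(np.float32)); print(name,len(p),np.round(c,1),np.round(wh,1),round(a,2),np.percentile(p[:,2],[5,50,95]).round(1))
rect((h>100)&(h<125)&(sa>120)&near&(abs(Z-16)<5),"blue")
rect(((h<6)|(h>174))&(sa>150)&near&(Z>20)&(Z<100),"red")
rect((sa<60)&near&(Z>30)&(Z<72),"steel")
rect((Z>150)&near&(h>7)&(h<20)&(sa>170),"orange")
E
python3 m.py w2.png
```

```text
[541.  163.6 232.9]
blue 5587 [550.1 207.1] [ 89.2 223.1] 72.0 [14.  15.4 16.7]
red 236 [629.4 196.7] [20.1  4.5] 58.54 [46.3 65.4 86.9]
steel 812 [565.2 219. ] [ 18.4 122.1] 70.94 [50.8 59.3 65. ]
orange 2
```

View pics/w2.png

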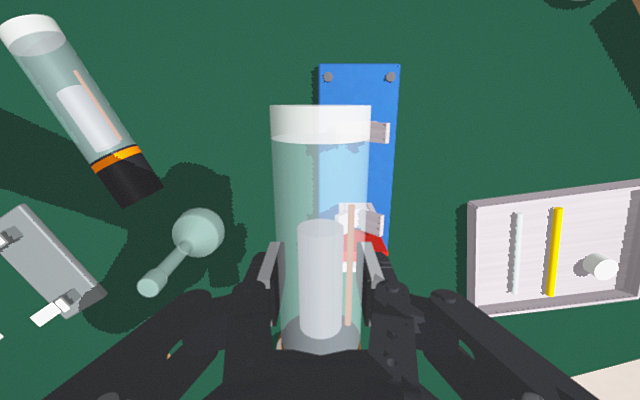

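The wrist view shows the held lamp (270–370, 105–350) and the cradle plate right of it. The plate's far end is at (320–400, 65) and its right edge runs (400,65)–(388,250). I'll fit those edges.

```bash
python3 - <<'E'
from h import *
def edges(P,im,tag,bins=(-115,60)):
    hsv=cv2.cvtColor(im,cv2.COLOR_RGB2HSV).astype(int); h,sa=hsv[...,0],hsv[...,1]
    m=(h>100)&(h<125)&(sa>120)&(abs(P[...,2]-16)<5)&(np.hypot(P[...,0]-558,P[...,1]-202)<170)
    a=np.radians(-19.5); e=np.array([np.cos(a),np.sin(a)]); n=np.array([-e[1],e[0]])
    q=P[m][:,:2]-[558.8,202.2]; x=q@e; y=q@n
    for sgn in(1,-1):
        b=[];c=[]
        for x0 in np.arange(bins[0],bins[1],5):
            k=(x>=x0)&(x<x0+5)
            if k.sum()>4: b.append(x0+2.5); c.append(np.max(y[k]*sgn)*sgn)
        b=np.array(b);c=np.array(c)
        k=abs(c-np.median(c))<4; p=np.polyfit(b[k],c[k],1); print(tag,"edge",sgn,"y at 0",p[1].round(1),"slope deg",np.degrees(p[0]).round(2),k.sum(),"xrange",x.min().round(1),x.max().round(1))
edges(np.load("w.npy"),np.load("wi.npy"),"wrist")
edges(np.load("top.npy"),np.load("topi.npy"),"top")
edges(np.load("side.npy"),np.load("sidei.npy"),"side")
# wrist camera check: steel in cradle coords, per source
E
```

```text
wrist edge 1 y at 0 44.4 slope deg 0.45 35 xrange -120.6 100.7
wrist edge -1 y at 0 15.0 slope deg 0.29 19 xrange -120.6 100.7
top edge 1 y at 0 43.5 slope deg 0.08 35 xrange -121.8 114.8
top edge -1 y at 0 -46.0 slope deg 0.17 35 xrange -121.8 114.8
side edge 1 y at 0 45.2 slope deg 0.14 35 xrange -124.2 114.3
side edge -1 y at 0 -41.8 slope deg 0.48 28 xrange -124.2 114.3
```

Request:
servo_tool --rotation '[[0,0,0],[0,0,0],[0,0,0],[0,0,0],[0,0,0],[0,0,0],[0,0,0],[0,0,0]]' --slide '[[-0.015,0.15,0],[-0.015,0.228,-0.05],[-0.015,0.228,-0.2],[-0.015,0.228,-0.4],[-0.015,0.228,-0.55],[-0.015,0.228,-0.68],[-0.015,0.228,-0.75],[-0.015,0.228,-0.75]]' --grip '[-0.4,-0.4,-0.4,-0.4,-0.4,-0.4,-0.4,-0.4]'

```text
clock: 7.32
position: [537.8, 209.5, 82.3]
ee_rot: [0.168, 0.986, -0.001, -0.001]
contact_force: [0.2, 0.3, -1.4]
gripper_width: 36.7
grasp_force: 60.6
```

```bash
python3 - <<'E'
from h import *
s=read_state(); print(s["position"],s["contact_force"],s["ee_rot"])
a=[]
for n in("side","top"):
    im,P=cloud(n); np.save("b_%s.npy"%n,P)
    a.append(cv2.resize(im[190:310,200:320] if n=="side" else im[120:270,160:280],(480,480 if n=="side" else 600)))
    hsv=cv2.cvtColor(im,cv2.COLOR_RGB2HSV).astype(int); h,sa,v=hsv[...,0],hsv[...,1],hsv[...,2]
    m=(h>7)&(h<20)&(sa>170)&(np.hypot(P[...,0]-560,P[...,1]-205)<90)&(P[...,2]>60)
    print(n,m.sum(),np.nanmean(P[m],0), np.nanmax(P[m][:,2]) if m.any() else 0)
save("b_side.png",a[0]);save("b_top.png",a[1])
E
```

```text
[537.78649646 209.46150848  82.26848877] [ 0.1949959   0.28387144 -1.41101189] [ 1.68426298e-01  9.85713461e-01 -9.29401021e-04 -8.31200150e-04]
side 4 [568.97593754 189.30003322 118.6212526 ] 120.60883411777266
top 40 [566.94321953 187.19313514 125.3665537 ] 222.34848681668504
```

View pics/b_side.png

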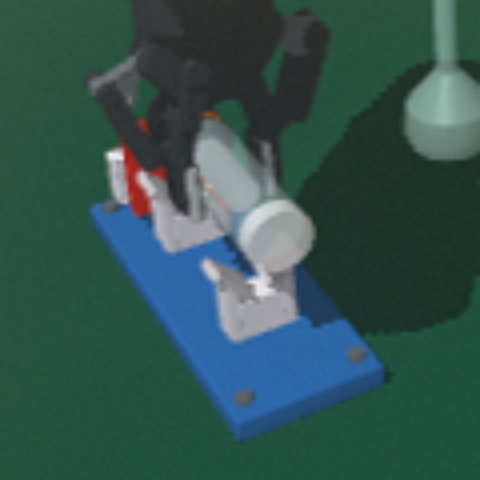

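The side crop shows the lamp held squarely above the V, window end at (277,235) over the front V piece and the base towards the red stop. Lowering it with force checks.

Request:
servo_tool --rotation '[[0,0,0],[0,0,0],[0,0,0],[0,0,0],[0,0,0],[0,0,0]]' --slide '[[0,0,-0.05],[0,0,-0.09],[0,0,-0.12],[0,0,-0.135],[0,0,-0.145],[0,0,-0.145]]' --grip '[-0.4,-0.4,-0.4,-0.4,-0.4,-0.4]'

```text
clock: 8.18
position: [538.2, 210.1, 54.2]
ee_rot: [0.168, 0.986, -0.0, -0.0]
contact_force: [-0.1, -0.2, -2.8]
gripper_width: 36.5
grasp_force: 60.6
```

Request:
servo_tool --rotation '[[0,0,0],[0,0,0]]' --slide '[[0,0,-0.005],[0,0,-0.005]]' --grip '[-0.4,-0.4]'

```text
clock: 8.43
position: [538.2, 210.1, 53.4]
ee_rot: [0.168, 0.986, 0.0, 0.0]
contact_force: [0.4, 0.5, -2.3]
gripper_width: 36.6
grasp_force: 60.6
```

Commanded z is about 53.3. Continuing in 1 mm steps.

Request:
servo_tool --rotation '[[0,0,0],[0,0,0]]' --slide '[[0,0,-0.005],[0,0,-0.005]]' --grip '[-0.4,-0.4]'

```text
clock: 8.68
position: [538.1, 210.1, 52.3]
ee_rot: [0.168, 0.986, -0.0, -0.0]
contact_force: [-0.2, -0.9, -2.8]
gripper_width: 36.2
grasp_force: 60.6
```

Request:
servo_tool --rotation '[[0,0,0],[0,0,0]]' --slide '[[0,0,-0.005],[0,0,-0.005]]' --grip '[-0.4,-0.4]'

```text
clock: 8.93
position: [538.1, 210.0, 51.2]
ee_rot: [0.168, 0.986, -0.0, -0.0]
contact_force: [0.1, 0.0, -1.5]
gripper_width: 36.2
grasp_force: 60.6
```

Request:
servo_tool --rotation '[[0,0,0],[0,0,0]]' --slide '[[0,0,-0.004],[0,0,-0.004]]' --grip '[-0.4,-0.4]'

```text
clock: 9.18
position: [538.2, 210.1, 50.4]
ee_rot: [0.168, 0.986, -0.0, -0.0]
contact_force: [0.1, 0.5, -1.9]
gripper_width: 36.7
grasp_force: 60.6
```

Request:
servo_tool --rotation '[[0,0,0],[0,0,0]]' --slide '[[0,0,-0.004],[0,0,-0.004]]' --grip '[-0.4,-0.4]'

```text
clock: 9.43
position: [538.2, 210.0, 49.7]
ee_rot: [0.168, 0.986, -0.0, -0.0]
contact_force: [-0.2, 0.8, -1.9]
gripper_width: 36.3
grasp_force: 60.6
```

Request:
servo_tool --rotation '[[0,0,0],[0,0,0]]' --slide '[[0,0,-0.003],[0,0,-0.003]]' --grip '[-0.4,-0.4]'

```text
clock: 9.68
position: [538.2, 209.9, 49.3]
ee_rot: [0.168, 0.986, -0.0, -0.0]
contact_force: [-1.0, -0.5, -0.1]
gripper_width: 36.5
grasp_force: 60.8
```

Request:
servo_tool --rotation '[[0,0,0],[0,0,0]]' --slide '[[0,0,-0.002],[0,0,-0.002]]' --grip '[-0.4,-0.4]'

```text
clock: 9.93
position: [538.2, 209.8, 49.2]
ee_rot: [0.168, 0.986, -0.0, 0.0]
contact_force: [-1.8, -2.8, 3.9]
gripper_width: 37.0
grasp_force: 61.1
```

Request:
servo_tool --rotation '[[0,0,0],[0,0,0]]' --slide '[[-0.0013,-0.004,0],[-0.0013,-0.004,0]]' --grip '[-0.4,-0.4]'

```text
clock: 10.18
position: [538.1, 209.4, 48.8]
ee_rot: [0.168, 0.986, 0.0, 0.0]
contact_force: [-0.4, -1.4, 2.5]
gripper_width: 36.1
grasp_force: 61.0
```

Request:
servo_tool --rotation '[[0,0,0],[0,0,0],[0,0,0],[0,0,0],[0,0,0],[0,0,0]]' --slide '[[0,0,0],[0,0,0],[0,0,0],[0,0,0],[0,0,0],[0,0,0]]' --grip '[0,0.3,0.6,1,1,1]'

```text
clock: 10.92
position: [537.9, 209.3, 48.7]
ee_rot: [0.168, 0.986, 0.0, 0.0]
contact_force: [0.0, -0.1, 0.6]
gripper_width: 85.4
grasp_force: 0.0
```

Request:
servo_tool --rotation '[[0,0,0],[0,0,0],[0,0,0],[0,0,0],[0,0,0],[0,0,0],[0,0,0]]' --slide '[[0,0,0.05],[0,0,0.15],[0,0,0.3],[0,0,0.45],[0,0,0.6],[-0.2,0.07,0.7],[-0.2,0.07,0.7]]' --grip '[1,1,1,1,1,1,1]'

```text
clock: 11.8
position: [497.2, 224.2, 191.7]
ee_rot: [0.167, 0.986, 0.002, 0.002]
contact_force: [0.6, 0.8, 0.5]
gripper_width: 85.6
grasp_force: 0.0
```

```bash
python3 - <<'E'
from h import *
s=read_state(); print(s["position"].round(1),s["contact_force"].round(2))
a=np.radians(-19.4); e=np.array([np.cos(a),np.sin(a)]); n=np.array([-e[1],e[0]])
for nm in("wrist","top","side"):
    im,P=cloud(nm,s)
    if nm=="wrist": save("c.png",im)
    q=P[...,:2]-[558.8,202.2]; x=q@e; y=q@n; Z=P[...,2]
    hsv=cv2.cvtColor(im,cv2.COLOR_RGB2HSV).astype(int); h,sa=hsv[...,0],hsv[...,1]
    red=((h<6)|(h>174))&(sa>150)&(abs(x-80)<40)&(abs(y)<40)&(Z>25)&(Z<95)
    L=(Z>67)&(Z<97)&(abs(y)<26)&(x>-125)&(x<64)&~red
    if L.sum(): print(nm,"lamp x",np.percentile(x[L],[.5,99.5]).round(1),"top z",np.percentile(Z[L],99).round(1),"y",np.percentile(y[L],[2,98]).round(1), L.sum())
    if red.any(): print("red x",np.percentile(x[red],[2,50]).round(1))
E
```

```text
[497.2 224.2 191.7] [0.64 0.79 0.51]
wrist lamp x [-98.1  50.5] top z 89.4 y [-17.6  17.9] 6362
red x [66.8 68.9]
top lamp x [-98.7  51.8] top z 93.1 y [-20.   15.8] 1065
red x [67.2 69.9]
side lamp x [-101.    49.8] top z 89.7 y [-14.4  19.4] 795
red x [64.9 68.5]
```

View pics/c.png

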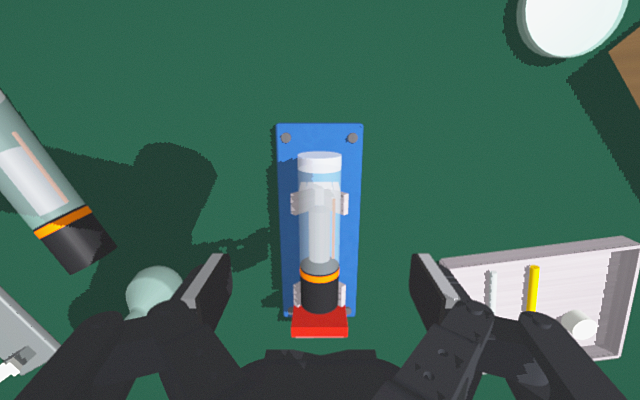

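The wrist view shows the lamp seated on both V pieces (320,155–310), base clear of the red stop (320,320). Next I push on the window end with shut fingers.

Request:
servo_tool --rotation '[[0,0,0],[0,0,0],[0,0,0],[0,0,0],[0,0,0],[0,0,0],[0,0,0],[0,0,0]]' --slide '[[-0.2,0.07,0],[-0.3,0.105,0],[-0.3,0.105,-0.1],[-0.3,0.105,-0.25],[-0.3,0.105,-0.4],[-0.3,0.105,-0.55],[-0.3,0.105,-0.65],[-0.3,0.105,-0.685]]' --grip '[-1,-1,-1,-1,-1,-1,-1,-1]'

```text
clock: 12.95
position: [437.7, 243.3, 49.8]
ee_rot: [0.169, 0.986, -0.002, -0.001]
contact_force: [0.8, -0.2, 0.9]
gripper_width: -0.6
grasp_force: 0.0
```

Request:
servo_tool --rotation '[[0,0,0],[0,0,0],[0,0,0]]' --slide '[[0,0,0],[0,0,0],[0,0,0]]' --grip '[-1,-1,-1]'

```text
clock: 13.32
position: [438.4, 244.7, 52.5]
ee_rot: [0.168, 0.986, 0.001, 0.001]
contact_force: [-1.0, 0.1, 0.4]
gripper_width: 0.2
grasp_force: 0.0
```

```bash
python3 - <<'E'
from h import *
F=[];
for i in range(6):
    s=read_state(); F.append(s["contact_force"]); get_image("side")
F=np.array(F);print(F.mean(0),F.std(0),s["position"])
a=np.radians(-19.4); e=np.array([np.cos(a),np.sin(a)]); n=np.array([-e[1],e[0]])
q=s["position"][:2]-[558.8,202.2]; print("cradle xy",q@e,q@n, s["gripper_width"], R.from_quat(s["ee_rot"]).as_matrix()[:,2])
im,P=cloud("side"); save("d.png",cv2.resize(im[170:320,190:340],(600,600)))
E
```

```text
[-0.25778551  0.28693063  0.1266866 ] [0.5767677  0.41638216 0.38145152] [437.96721353 244.37699708  52.00311321]
cradle xy -127.98178110572513 -0.35365583556946617 -0.16561991170391416 [ 3.67713684e-04  3.93647330e-04 -9.99999855e-01]
```

View pics/d.png

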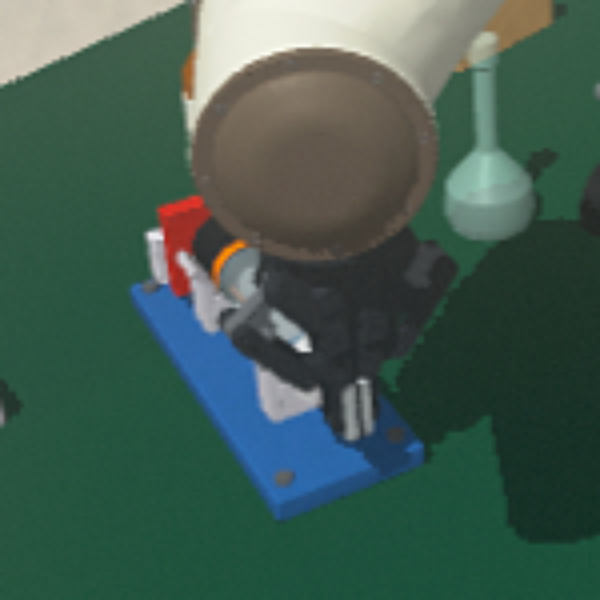

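The side crop shows the shut fingers at (355,405), in line with the lamp and before its window end. I'll advance along the V.

Request:
servo_tool --rotation '[[0,0,0],[0,0,0],[0,0,0],[0,0,0],[0,0,0],[0,0,0]]' --slide '[[0.0189,-0.0066,0],[0.0377,-0.0133,0],[0.0566,-0.0199,0],[0.0613,-0.0216,0],[0.066,-0.0232,0],[0.0708,-0.0249,0]]' --grip '[-1,-1,-1,-1,-1,-1]'

```text
clock: 14.42
position: [452.1, 239.3, 51.7]
ee_rot: [0.168, 0.986, -0.0, -0.0]
contact_force: [-1.0, 0.1, -0.6]
gripper_width: -0.2
grasp_force: 0.0
```

Request:
servo_tool --rotation '[[0,0,0],[0,0,0],[0,0,0],[0,0,0],[0,0,0],[0,0,0]]' --slide '[[0.0047,-0.0017,0],[0.0094,-0.0033,0],[0.0142,-0.005,0],[0.0189,-0.0066,0],[0.0236,-0.0083,0],[0.0283,-0.01,0]]' --grip '[-1,-1,-1,-1,-1,-1]'

```text
clock: 15.18
position: [457.6, 237.3, 51.7]
ee_rot: [0.168, 0.986, -0.0, -0.0]
contact_force: [-1.7, 0.2, 1.0]
gripper_width: 0.1
grasp_force: 0.8
```

Request:
servo_tool --rotation '[[0,0,0],[0,0,0],[0,0,0],[0,0,0]]' --slide '[[0.0047,-0.0017,0],[0.0094,-0.0033,0],[0.0142,-0.005,0],[0.0189,-0.0066,0]]' --grip '[-1,-1,-1,-1]'

```text
clock: 15.68
position: [461.6, 236.0, 51.7]
ee_rot: [0.168, 0.986, 0.0, -0.0]
contact_force: [-2.4, 1.4, 0.5]
gripper_width: -0.3
grasp_force: 0.8
```

Request:
servo_tool --rotation '[[0,0,0],[0,0,0],[0,0,0],[0,0,0]]' --slide '[[0.0047,-0.0017,0],[0.0094,-0.0033,0],[0.0142,-0.005,0],[0.0189,-0.0066,0]]' --grip '[-1,-1,-1,-1]'

```text
clock: 16.18
position: [465.4, 234.6, 51.7]
ee_rot: [0.168, 0.986, -0.0, -0.0]
contact_force: [-1.5, 1.1, 0.7]
gripper_width: -0.3
grasp_force: 0.8
```

Request:
servo_tool --rotation '[[0,0,0],[0,0,0],[0,0,0],[0,0,0]]' --slide '[[0.0024,-0.0008,0],[0.0047,-0.0017,0],[0.0071,-0.0025,0],[0.0094,-0.0033,0]]' --grip '[-1,-1,-1,-1]'

```text
clock: 16.68
position: [467.2, 234.0, 51.7]
ee_rot: [0.168, 0.986, -0.0, -0.0]
contact_force: [-2.2, 0.2, 0.4]
gripper_width: -0.2
grasp_force: 0.8
```

Request:
servo_tool --rotation '[[0,0,0],[0,0,0]]' --slide '[[0.0024,-0.0008,0],[0.0047,-0.0017,0]]' --grip '[-1,-1]'

```text
clock: 16.92
position: [468.2, 233.7, 51.7]
ee_rot: [0.168, 0.986, 0.0, 0.0]
contact_force: [-1.9, 0.9, 1.3]
gripper_width: 0.1
grasp_force: 0.8
```

Request:
servo_tool --rotation '[[0,0,0],[0,0,0]]' --slide '[[0.0024,-0.0008,0],[0.0047,-0.0017,0]]' --grip '[-1,-1]'

```text
clock: 17.18
position: [469.1, 233.3, 51.7]
ee_rot: [0.168, 0.986, -0.0, 0.0]
contact_force: [-2.4, 1.2, 0.8]
gripper_width: 0.1
grasp_force: 0.8
```

Request:
servo_tool --rotation '[[0,0,0],[0,0,0]]' --slide '[[0.0024,-0.0008,0],[0.0038,-0.0013,0]]' --grip '[-1,-1]'

```text
clock: 17.42
position: [469.9, 233.1, 51.7]
ee_rot: [0.168, 0.986, 0.0, 0.0]
contact_force: [-1.7, 0.3, 0.9]
gripper_width: 0.1
grasp_force: 0.8
```

Request:
servo_tool --rotation '[[0,0,0],[0,0,0]]' --slide '[[0.0019,-0.0007,0],[0.0038,-0.0013,0]]' --grip '[-1,-1]'

```text
clock: 17.68
position: [470.6, 232.8, 51.7]
ee_rot: [0.168, 0.986, -0.0, -0.0]
contact_force: [-2.0, 1.1, 1.7]
gripper_width: 0.1
grasp_force: 0.8
```

Request:
servo_tool --rotation '[[0,0,0],[0,0,0]]' --slide '[[0.0019,-0.0007,0],[0.0038,-0.0013,0]]' --grip '[-1,-1]'

```text
clock: 17.92
position: [471.4, 232.5, 51.7]
ee_rot: [0.168, 0.986, -0.0, -0.0]
contact_force: [-1.5, 0.9, 1.1]
gripper_width: -0.1
grasp_force: 0.8
```

Request:
servo_tool --rotation '[[0,0,0],[0,0,0]]' --slide '[[0.0019,-0.0007,0],[0.0038,-0.0013,0]]' --grip '[-1,-1]'

```text
clock: 18.18
position: [472.1, 232.3, 51.7]
ee_rot: [0.168, 0.986, -0.0, -0.0]
contact_force: [-1.8, 0.9, 1.0]
gripper_width: -0.1
grasp_force: 1.0
```

Request:
servo_tool --rotation '[[0,0,0],[0,0,0]]' --slide '[[0.0019,-0.0007,0],[0.0038,-0.0013,0]]' --grip '[-1,-1]'

```text
clock: 18.42
position: [472.8, 232.0, 51.7]
ee_rot: [0.168, 0.986, -0.0, -0.0]
contact_force: [-2.4, 1.2, 1.3]
gripper_width: 0.1
grasp_force: 1.1
```

Request:
servo_tool --rotation '[[0,0,0],[0,0,0]]' --slide '[[0.0019,-0.0007,0],[0.0038,-0.0013,0]]' --grip '[-1,-1]'

```text
clock: 18.68
position: [473.6, 231.8, 51.7]
ee_rot: [0.168, 0.986, -0.0, -0.0]
contact_force: [-2.6, 0.8, 1.7]
gripper_width: 0.2
grasp_force: 1.1
```

Request:
servo_tool --rotation '[[0,0,0],[0,0,0]]' --slide '[[0.0014,-0.0005,0],[0.0028,-0.001,0]]' --grip '[-1,-1]'

```text
clock: 18.92
position: [474.1, 231.6, 51.7]
ee_rot: [0.168, 0.986, -0.0, -0.0]
contact_force: [-2.6, 1.6, 1.6]
gripper_width: 0.1
grasp_force: 1.6
```

Request:
servo_tool --rotation '[[0,0,0],[0,0,0]]' --slide '[[0.0014,-0.0005,0],[0.0019,-0.0007,0]]' --grip '[-1,-1]'

```text
clock: 19.18
position: [474.2, 231.5, 51.7]
ee_rot: [0.168, 0.986, -0.0, -0.0]
contact_force: [-4.5, 2.7, 3.0]
gripper_width: -0.0
grasp_force: 2.5
```

Request:
servo_tool --rotation '[[0,0,0],[0,0,0]]' --slide '[[0.0008,-0.0003,0],[0.0014,-0.0005,0]]' --grip '[-1,-1]'

```text
clock: 19.42
position: [474.3, 231.4, 51.7]
ee_rot: [0.168, 0.986, -0.0, -0.0]
contact_force: [-5.9, 3.0, 2.8]
gripper_width: 0.0
grasp_force: 3.2
```

Request:
servo_tool --rotation '[[0,0,0],[0,0,0]]' --slide '[[0.0008,-0.0003,0],[0.0008,-0.0003,0]]' --grip '[-1,-1]'

```text
clock: 19.68
position: [474.4, 231.4, 51.7]
ee_rot: [0.168, 0.986, -0.0, -0.0]
contact_force: [-5.2, 3.9, 3.2]
gripper_width: -0.6
grasp_force: 3.3
```

Request:
servo_tool --rotation '[[0,0,0],[0,0,0]]' --slide '[[0.001,-0.0003,0],[0.001,-0.0003,0]]' --grip '[-1,-1]'

```text
clock: 19.92
position: [474.4, 231.4, 51.7]
ee_rot: [0.168, 0.986, -0.0, -0.001]
contact_force: [-7.1, 3.3, 2.9]
gripper_width: -0.0
grasp_force: 3.7
```

The push has reached about 8 N with no further travel, so the stop is home. Backing straight off, then up.

Request:
servo_tool --rotation '[[0,0,0],[0,0,0],[0,0,0],[0,0,0],[0,0,0],[0,0,0],[0,0,0],[0,0,0]]' --slide '[[-0.0047,0.0017,0],[-0.0142,0.005,0],[-0.0377,0.0133,0],[-0.0755,0.0266,0],[-0.14,0.0493,0],[-0.19,0.067,0.1],[-0.19,0.067,0.3],[-0.19,0.067,0.5]]' --grip '[-1,-1,-1,-1,-1,-1,-1,-1]'

```text
clock: 20.92
position: [436.1, 244.7, 152.6]
ee_rot: [0.168, 0.986, -0.0, -0.0]
contact_force: [0.6, 0.5, 0.6]
gripper_width: -0.2
grasp_force: 0.0
```

Request:
servo_tool --rotation '[[0,0,0],[0,0,0],[0,0,0],[0,0,0]]' --slide '[[0,0,0.2],[0,0,0.3],[0,0,0.3],[0,0,0.3]]' --grip '[-1,-1,-1,-1]'

```text
clock: 21.42
position: [436.2, 244.3, 210.5]
ee_rot: [0.168, 0.986, -0.001, -0.001]
contact_force: [-0.0, 0.4, -0.7]
gripper_width: -0.2
grasp_force: 0.0
```

```bash
python3 - <<'E'
from h import *
s=read_state(); print(s["position"].round(1),s["contact_force"].round(2))
a=np.radians(-19.4); e=np.array([np.cos(a),np.sin(a)]); n=np.array([-e[1],e[0]])
for nm in("wrist","top"):
    im,P=cloud(nm,s)
    if nm=="wrist": save("f.png",im)
    q=P[...,:2]-[558.8,202.2]; x=q@e; y=q@n; Z=P[...,2]
    hsv=cv2.cvtColor(im,cv2.COLOR_RGB2HSV).astype(int); h,sa=hsv[...,0],hsv[...,1]
    red=((h<6)|(h>174))&(sa>150)&(abs(x-80)<40)&(abs(y)<40)&(Z>25)&(Z<95)
    L=(Z>68)&(Z<97)&(abs(y)<26)&(x>-125)&(x<70)&~red
    print(nm,"lamp x",np.percentile(x[L],[.5,99.5]).round(1),"top z",np.percentile(Z[L],99).round(1),"y",np.percentile(y[L],[2,98]).round(1))
    print("red x",np.percentile(x[red],[2,50]).round(1))
E
```

```text
[436.2 244.3 210.5] [-0.01  0.43 -0.68]
wrist lamp x [-79.6  54.1] top z 89.5 y [-18.3  18.4]Traceback (most recent call last):
  File "<stdin>", line 12, in <module>
    return _quantile_unchecked(
        a, q, axis, out, overwrite_input, method, keepdims, weights)
    return _ureduce(a,
                    func=_quantile_ureduce_func,
    ...<5 lines>...
                    overwrite_input=overwrite_input,
                    method=method)
    r = func(a, **kwargs)
    result = _quantile(arr,
                       quantiles=q,
    ...<2 lines>...
                       out=out,
                       weights=wgt)
    slices_having_nans = np.isnan(arr[-1, ...])
                                  ~~~^^^^^^^^^
IndexError: index -1 is out of bounds for axis 0 with size 0
```

View pics/f.png

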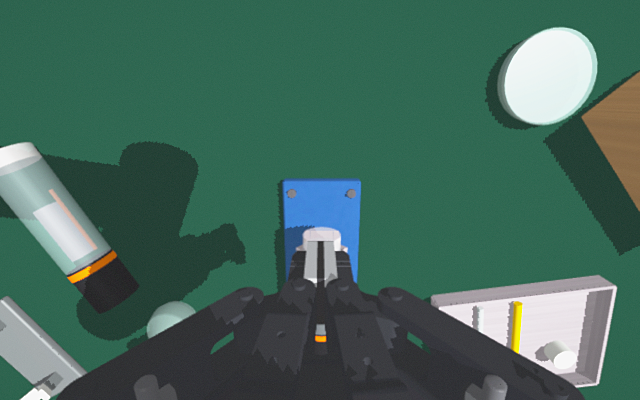

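The view shows the lamp level on the V, window end at (322,235). Its window now measures x ≈ -79.6 mm, so the base is at about 70 mm, against the pressed stop; the gripper is clear.

```bash
python3 -c "
from bench import job_done; print(job_done())"
```

```text
the job is handed in; nothing more can be done
None
```

The lamp is lying in the V of the blue cradle with its base holding the red stop pressed home; the final push was about 8 N, the gripper is clear of everything, and I handed the job in at about 21 s.

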